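# Let the walnuts down from a lever dispenser

### The job

Press the red lever of the walnut dispenser all the way down with your fingertips so that its outlet lid lifts wide open, and keep it down until all six walnuts have rolled out into the bowl underneath. Then ease the lever up slowly, so that the lid comes down shut without slamming, and take your hand away. Pick nothing up, leave the bowl and everything around where it stands, and do not work the lentil dispenser with the green lever.

Things in the scene. Friction and masses are not known exactly. Their poses are not given: they have to be found in the camera images.
- walnut_dispenser: Fixed counter-top dispenser with the red lever; walnuts inside, white bowl under its spout. Clear hopper 84 mm wide on a white stand, 293 mm tall. Origin on the worktop; -x points out of its front (spout, lever), y across, z up. Here the hopper spans x -74 to 105 mm; two clear cheeks at y = +-40 mm, to z = 201 mm, carry the lever and reach x = -130 mm; outlet lip at x = -85, z = 90 mm.
- walnut_lever: The red lever, a rocker; origin on its pivot, at x = -110, z = 185 mm in the dispenser's frame, its axes like the dispenser's at rest. Its pad is 100 mm in front of the pivot; pressed, it turns 0.75 rad down to a stop. It takes about 1.5 N at the pad to start, 3 N at the stop; a spring throws it up if let go. Its tail lifts the outlet lid by a brass link.
- walnut_pad (a point): Centre of the top face of the red lever's pad (38 mm fore and aft, 44 mm wide, 10 mm thick; nothing stands above it). In the dispenser's frame: at rest x = -199, z = 230 mm, the face sloping up to the front by 0.42 rad; at the stop x = -206, z = 157 mm, sloping down to the front by 0.33 rad. It stays within 14 mm fore and aft on its way.
- walnut_lid (a joint): Angle (rad) of the walnut dispenser's outlet lid, a 72 x 60 mm steel flap hinged at its top edge, lifted by the red lever: 0 shut, about 1.14 with the lever at its stop, rising about evenly with the lever (0.57 at half travel). It closes as the lever comes up; let go from the open position it slams at over 4 rad/s.
- bowl: Loose white bowl, 136 mm across, 60 mm tall, under the walnut dispenser's spout. Origin: centre of its underside, z up.
- walnut1: Loose walnut, 30 mm ball; origin at its centre. Starts behind the lid on the hopper's floor, which slopes 25 degrees down to the lip, and rolls out by itself when the lid is open.
- walnut2: Loose walnut, 30 mm ball; origin at its centre. Starts behind the lid on the hopper's floor, which slopes 25 degrees down to the lip, and rolls out by itself when the lid is open.
- walnut3: Loose walnut, 30 mm ball; origin at its centre. Starts behind the lid on the hopper's floor, which slopes 25 degrees down to the lip, and rolls out by itself when the lid is open.
- walnut4: Loose walnut, 30 mm ball; origin at its centre. Starts behind the lid on the hopper's floor, which slopes 25 degrees down to the lip, and rolls out by itself when the lid is open.
- walnut5: Loose walnut, 30 mm ball; origin at its centre. Starts behind the lid on the hopper's floor, which slopes 25 degrees down to the lip, and rolls out by itself when the lid is open.
- walnut6: Loose walnut, 30 mm ball; origin at its centre. Starts behind the lid on the hopper's floor, which slopes 25 degrees down to the lip, and rolls out by itself when the lid is open.
- lentil_dispenser: A second, identical dispenser (same frame and sizes) with a green lever, full of orange lentils, the steel cup under its spout; not to be worked. Fixed to the worktop.
- lentil_pad (a point): Centre of the top face of the green lever's pad on the lentil dispenser; same sizes as the red one.
- lentil_lid (a joint): Angle (rad) of the lentil dispenser's outlet lid: 0 shut, grows as the green lever is pressed.
- jar_red: Loose jar with a red screw cap, 76 mm across, 130 mm tall. Origin: centre of its underside, z up.
- jar_green: Loose jar with a green screw cap, 84 mm across, 135 mm tall. Origin: centre of its underside, z up.
- jar_gold: Large loose jar with a brass-coloured cap, 108 mm across, 205 mm tall. Origin: centre of its underside, z up.
- clip_jar: Loose glass jar with a wire clip lid and dark contents, 100 mm across, 112 mm tall. Origin: centre of its underside, z up.
- tin: Low loose tin with a yellow band, 84 mm across, 62 mm tall. Origin: centre of its underside, z up.
- cup: Loose steel measuring cup, 72 mm across, 58 mm tall, under the spout of the lentil dispenser. Origin: centre of its underside, z up.
Not all that is in view belongs to the job. What is shaped like the tin but pink is not meant.

How it is judged:
By the outcome, as a careful person would: the job done as asked, in the order asked, and still so for the second after the job is handed in, with the robot touching nothing.
It also fails if it takes over 42 s, if anything falls off the work surface, if the arm or the gripper's body presses on something with over 40 N, if the wrist force passes 120 N, or if a joint passes its speed limit or range.

### The arm

A 6-joint arm with a two-finger parallel gripper is mounted at the origin on the work surface. World frame = base frame: x ahead of the robot, y to its left, z up, the work surface at z = 0. Lengths are in m, angles in rad, forces in N, time in s.
With the tool pointing down it reaches from about 0.35 to 0.975 m from the base axis. Payload 4.9 kg.
Tool frame: the origin (TCP) lies midway between the tips of the shut fingers; the grasp point (between the pads) lies 19 mm behind it; z points along the fingers, y is the line along which they close (so a half turn about z gives the same grasp; the last joint's range is limited). The gripper opens to 85 mm and grips with 20 to 120 N. Pads are 22 mm wide; open, the fingers measure 114 mm over their backs; the gripper's body (76 mm by 85 mm) begins 54 mm behind the grasp point. The pads swing forward as they close: fully open they stand 13 mm farther back than shut.
Start: joints at [-1.414, 0.053, 1.613, -0, 1.476, -0.119], TCP at [0.17, -0.601, 0.21] pointing down, gripper open.
Joint ranges: [-3.01, 3.01], [-1.01, 2.22], [0.06, 2.58], [-1.02, 4.17], [0.09, 2.62], [-3.14, 3.14]. Speed limits (rad/s): [2.57, 2.57, 3.14, 3.14, 3.14, 3.14].

### API

Orientations are given as a rotation vector (axis times angle).
In Python, from station import ctrl gives the robot as it stands. The module is installed in compiled form; this text tells all that it offers.
- The arm moves only by the shell command python3 -m handwheel 'ROWS' [OPENING] [FORCE]. ROWS is JSON, a list of rows, each a list of 2 entries, a list of its own where there are three numbers: the shift along the tool's x, y, z in cm, then the turn, a rotation vector about the tool's x, y, z in rad. In form: [[[tx, ty, tz], [ax, ay, az]], ...]. A call has 1 to 5 rows; each row is the pose to reach, as a shift and turn from the pose commanded when the call began, along the tool's axes at that moment; what a row does not reach only later rows make up. A row lasts 1/8 s, in which the tool goes at most 62.5 mm and 10.7 degrees, less where a joint would pass 70% of its speed; a pose out of reach is approached as far as the arm can. A call with a gripper value outside its range is refused whole. OPENING is the gripper's target within -1 to 1 (shut at 1, half-way at 0, fully open at -1), set as the call begins (- or left out, the last holds). The fingers move at their own pace and stop on an object; FORCE is the grip in N (left out, the last holds). Time passes only in rows, so rows that repeat a pose let the fingers close. It gives the time, the measured TCP pose, the force, the opening and the grip force at its end, in the units of the state.
- ctrl.get_obs(): the state, without advancing time (a new reading comes with each control period).
- ctrl.get_image(name): name is "scene" or "top"; returns the picture (480x640x3 uint8, blue, green, red); there is no depth.
- ctrl.calibration(name): a dict with "fx", "fy", "cx", "cy" (pixels), "R" (3x3) and "t" (3): a world point X has camera coordinates R X + t. Camera axes: x right, y down, z forward; pixel columns grow to the right and rows downward; lengths in m; the calibration is good to about 2 mm. A picture is of the moment at which its call begins. calibration takes no time and is no camera call.
- ctrl.finish_job(): hands the job in; it is judged then, once.
Trained networks look in the newest picture that a camera, given by its name, has taken for a name from the list of things; names that differ only in an ending like _2 or _b are one class to them, and where a whole thing is asked for, a point or a joint stands for the part that bears it (a point fixed in the world has none). Each returns a list of dicts, best first, with "score" (0 to 1); they miss things now and then, are a little off and sometimes report something else, mostly with a low value. They report only what shows in the picture. A call takes as long as a camera call. They do not tell look-alikes from the thing itself.
- ctrl.look_for(camera, query): "position" ([column, row] in pixels, amid what is visible of it).
- ctrl.landmark_of(camera, query): "position" ([column, row] in pixels: a listed point, or the origin of a listed thing).
The state is a dict: "t": time; "q": joint angles; "dq": joint speeds; "effort": joint torques, N m; "tool_pos": TCP position; "tool_rot": TCP orientation; "contact_force": force on the tool from outside, world axes, zero at the start; "wrist_torque": the same for the moment, N m; "opening": finger opening in m; "grip_force": force on a finger pad.
Only numpy, scipy, OpenCV 4.12 (cv2) and the standard library are available. Lean on these libraries where they do the work, as an engineer would, in place of code of your own. Each camera call takes 0.05 s, during which the arm holds its last target. There are 200 camera calls.

## Working session

There is one attempt and no reset: what is moved stays moved. The work goes in short steps, Python scripts to look and compute and a shell command to move; the robot and the scene stay as the last step left them, time stands still between calls to the robot, and variables do not carry over. Pictures are saved under pics/ and viewed, at most 10 in all, crops included, and the job is handed in when it is done.

```bash
mkdir -p pics; cat > h.py <<'E'
import numpy as np, cv2
from station import ctrl
from scipy.spatial.transform import Rotation as R
def tri(p):
    A=[];b=[]
    for n,uv in p.items():
        c=ctrl.calibration(n);Rm=np.array(c["R"]);t=np.array(c["t"])
        x=(uv[0]-c["cx"])/c["fx"];y=(uv[1]-c["cy"])/c["fy"]
        A+=[Rm[0]-x*Rm[2],Rm[1]-y*Rm[2]];b+=[x*t[2]-t[0],y*t[2]-t[1]]
    s=np.linalg.lstsq(np.array(A),np.array(b),rcond=None);return s[0],s[1]
def proj(n,X):
    c=ctrl.calibration(n);p=np.array(c["R"])@np.array(X)+np.array(c["t"])
    return c["fx"]*p[0]/p[2]+c["cx"],c["fy"]*p[1]/p[2]+c["cy"]
E
python3 - <<'E'
from h import *
np.set_printoptions(precision=3,suppress=True)
for n in("scene","top"): cv2.imwrite(f"pics/{n}0.png",ctrl.get_image(n))
for q in("walnut_pad","walnut_lever","walnut_dispenser","lentil_pad","bowl"):
    for n in("scene","top"):
        print(q,n,[(np.round(d["position"],1),round(d["score"],2)) for d in ctrl.landmark_of(n,q)[:3]])
o=ctrl.get_obs();print(o)
E
```

```text
walnut_pad scene [(array([327.4, 234.7]), 0.74)]
walnut_pad top [(array([333.2, 209.9]), 0.95)]
walnut_lever scene [(array([328.7, 210.6]), 0.88)]
walnut_lever top [(array([290.8, 212.1]), 0.65)]
walnut_dispenser scene [(array([327.6, 197.7]), 0.83), (array([344.2, 347.6]), 0.3), (array([331.6, 213.9]), 0.25)]
walnut_dispenser top [(array([254.1, 218.8]), 0.85)]
lentil_pad scene [(array([288.8, 354.7]), 0.64)]
lentil_pad top [(array([357.3, 265.8]), 0.97), (array([332.1, 210.6]), 0.19)]
bowl scene [(array([376.1, 318.5]), 0.7), (array([325. , 235.9]), 0.6)]
bowl top [(array([298.8, 226.5]), 0.71), (array([326.2, 281.3]), 0.49)]
{'t': 0.6, 'q': array([-1.414,  0.053,  1.613,  0.   ,  1.476, -0.119]), 'dq': array([-0.001,  0.   , -0.   ,  0.   , -0.001, -0.001]), 'effort': array([  0.001, -39.341, -37.023,  -0.   ,   0.001,  -0.   ]), 'tool_pos': array([ 0.17 , -0.601,  0.21 ]), 'tool_rot': array([3.112, 0.432, 0.   ]), 'contact_force': array([-0.427,  0.737, -0.724]), 'wrist_torque': array([ 0.015, -0.018,  0.029]), 'grip_force': 0.0, 'opening': 0.08528154257755649}
```

View pics/scene0.png

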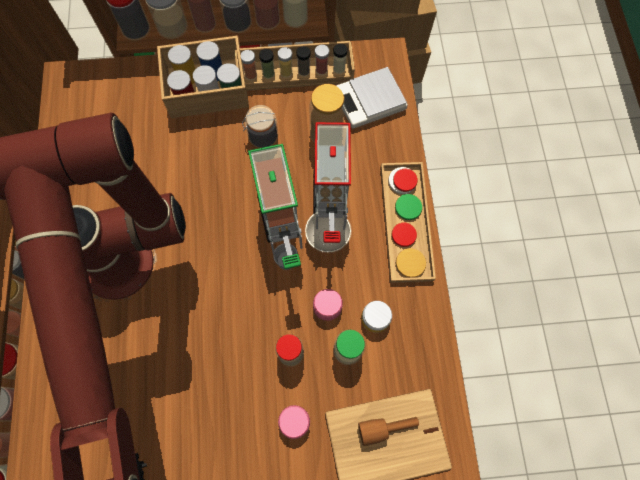

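View pics/top0.png

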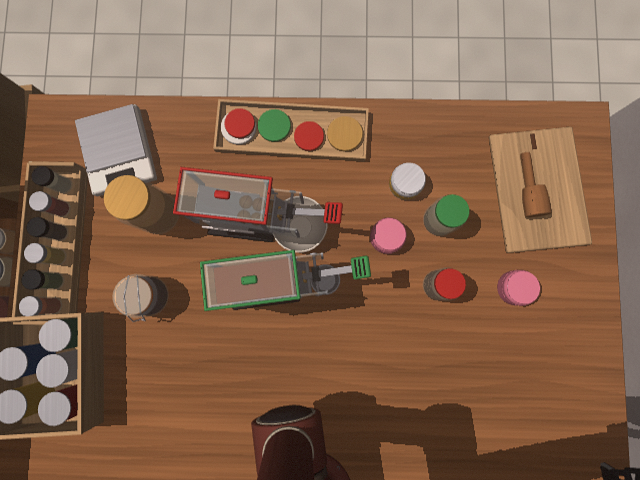

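```bash
python3 - <<'E'
from h import *
np.set_printoptions(precision=3,suppress=True)
for k,a,b in(("pad",(327.4,234.7),(333.2,209.9)),("lever",(328.7,210.6),(290.8,212.1)),("disp",(327.6,197.7),(254.1,218.8)),("lpad",(288.8,354.7),(357.3,265.8)),("bowl",(376.1,318.5),(298.8,226.5)),("cup?",(325,235.9),(326.2,281.3))):
    X,r=tri({"scene":a,"top":b});print(k,X,r,np.round(proj("scene",X)),np.round(proj("top",X)))
for n in("scene","top"):
    c=ctrl.calibration(n);print(n,-np.array(c["R"]).T@c["t"],np.array(c["R"])[2])
E
```

```text
pad [ 0.627 -0.049  0.253] [0.] [330. 233.] [334. 213.]
lever [0.637 0.041 0.187] [0.] [330. 210.] [291. 213.]
disp [0.645 0.141 0.042] [0.] [328. 197.] [254. 219.]
lpad [ 0.526 -0.19  -0.736] [0.01] [303. 345.] [366. 282.]
bowl [ 1.036  0.192 -2.47 ] [0.004] [371. 320.] [298. 221.]
cup? [ 0.555 -0.038  0.214] [0.007] [302. 237.] [328. 252.]
scene [ 0.549 -0.498  1.527] [ 0.033  0.318 -0.948]
top [ 0.461 -0.038  1.211] [ 0.127  0.016 -0.992]
```

The scene shows the red lever's pad at scene (332,237) and top (333,213). The only other candidate is the green pad at scene (291,261), top (361,267). The red lever on the red-rimmed hopper with brown walnuts fits the description. I'll confirm that in an enlarged crop.

```bash
python3 - <<'E'
from h import *
a=cv2.imread("pics/scene0.png")[110:280,240:370];b=cv2.imread("pics/top0.png")[160:310,170:380]
a=cv2.resize(a,None,fx=3,fy=3,interpolation=cv2.INTER_CUBIC);b=cv2.resize(b,None,fx=1.9,fy=1.9,interpolation=cv2.INTER_CUBIC)
o=np.zeros((510,390+399,3),np.uint8);o[:510,:390]=a;o[:b.shape[0],390:390+b.shape[1]]=b
cv2.imwrite("pics/crop.png",o)
# red pad centroids
for n,(r0,r1,c0,c1) in {"scene":(225,250,318,345),"top":(200,226,322,345)}.items():
    i=cv2.imread(f"pics/{n}0.png")[r0:r1,c0:c1].astype(int)
    m=(i[...,2]>110)&(i[...,1]<60)&(i[...,0]<60);ys,xs=np.nonzero(m)
    print(n,m.sum(),xs.mean()+c0,ys.mean()+r0,xs.min()+c0,xs.max()+c0,ys.min()+r0,ys.max()+r0)
E
```

```text
scene 158 331.7658227848101 236.4367088607595 324 340 231 241
top 255 332.71372549019605 212.3607843137255 324 341 202 222
```

View pics/crop.png

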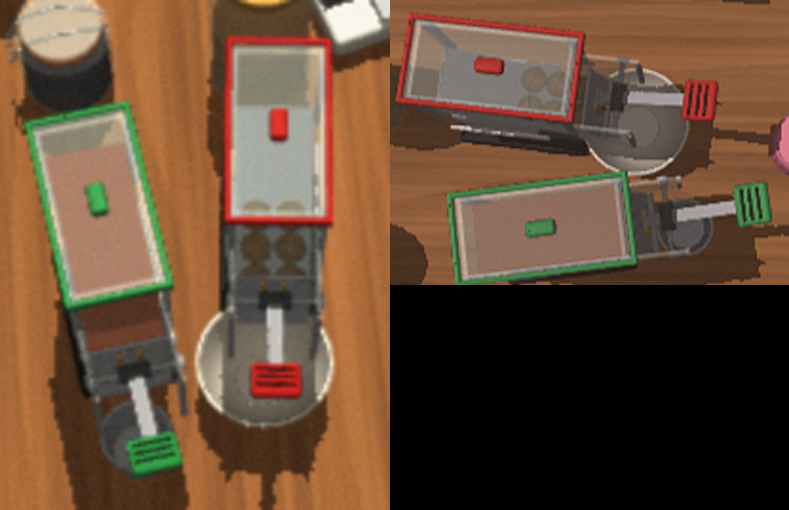

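The crop confirms it: red lever, red-rimmed hopper, walnuts visible and the white bowl below. The green one holds lentils over the steel cup. Next I fit the dispenser's pose.

```bash
python3 - <<'E'
from h import *
np.set_printoptions(precision=4,suppress=True)
# front = -y side. order: front-left(x small), front-right, back-right, back-left
S=[(315.3,184),(350,184),(350,122.7),(316,122.7)];T=[(268.4,224.2),(271.6,177.4),(182.1,167.9),(175.3,213.7)]
P=[tri({"scene":s,"top":t})[0] for s,t in zip(S,T)];print(np.array(P))
X,r=tri({"scene":(331.8,236.4),"top":(332.7,212.4)});print("pad",X,r)
from scipy.optimize import least_squares
def f(p,full=False):
    x,y,a=p;c,s=np.cos(a),np.sin(a);W=lambda u,v,z:(x+c*u-s*v,y+s*u+c*v,z)
    L=[];xs=(-76,107)
    # local: y axis ; front -x
    cor=[(-.076,.044,.29),(-.076,-.044,.29),(.107,-.044,.29),(.107,.044,.29)]
    for q,s_,t_ in zip(cor,S,T):
        L+=list(np.subtract(proj("scene",W(*q)),s_))+list(np.subtract(proj("top",W(*q)),t_))
    q=W(-.199,0,.228);L+=list(2*np.subtract(proj("scene",q),(331.8,236.4)))+list(2*np.subtract(proj("top",q),(332.7,212.4)))
    return L if not full else (W(-.199,0,.23),W(-.206,0,.157),W(-.11,0,.185))
z=least_squares(f,[.64,.14,1.57],loss="soft_l1");print(z.x);print(np.array(z.fun).round(1));print(np.array(f(z.x,True)))
o=ctrl.get_obs();print(R.from_rotvec(o["tool_rot"]).as_matrix())
# joint-free: wall/obstacle candidates
for k,a,b in(("pink",(328,305),(389,236)),("green cap pad",(291,261),(361,267)),("jargreen",(350,347),(452,212)),("jarred",(289,350),(450,285)),("pink2",(294,423),(520,288)),("tinwhite",(377,317),(408,180))):print(k,*tri({"scene":a,"top":b}))
E
```

```text
[[0.5996 0.0773 0.2837]
 [0.6914 0.0744 0.2751]
 [0.7081 0.25   0.2812]
 [0.6172 0.258  0.281 ]]
pad [ 0.6338 -0.0463  0.2214] [0.]
[0.6511 0.1481 1.4795]
[-0.  -0.6 -0.1 -1.4 -0.3 -0.4  2.4  0.4 -1.4 -1.7 -2.  -0.  -0.4 -1.8
 -2.  -1.2  0.4  0.9  4.   0.5]
[[ 0.633  -0.0501  0.23  ]
 [ 0.6323 -0.057   0.157 ]
 [ 0.6411  0.0386  0.185 ]]
[[ 0.9622  0.2723  0.    ]
 [ 0.2723 -0.9622 -0.0001]
 [ 0.      0.0001 -1.    ]]
pink [ 0.6141 -0.1854  0.0227] [0.]
green cap pad [ 0.5231 -0.1048  0.2242] [0.]
jargreen [ 0.66   -0.3194  0.1016] [0.]
jarred [ 0.4959 -0.3131  0.0982] [0.]
pink2 [ 0.4936 -0.4976  0.0254] [0.]
tinwhite [ 0.752  -0.2321  0.0248] [0.]
```

```bash
python3 -m handwheel '[[[3,-2,-3],[0,0,0]],[[7,-5,-6],[0,0,0]],[[11,-7.5,-8],[0,0,0]],[[15.5,-10.5,-8],[0,0,0]],[[20,-13.5,-8],[0,0,0]]]' 1 20
python3 -m handwheel '[[[4,-3,0],[0,0,0]],[[8,-5.5,0],[0,0,0]],[[12.5,-8.5,0],[0,0,0]],[[17,-11.5,0],[0,0,0]],[[20,-13.5,0],[0,0,0]]]'
```

```text
t: 1.23
tool_pos: [0.3268, -0.4158, 0.2907]
tool_rot: [3.111, 0.431, 0.001]
contact_force: [0.8, -1.1, 0.7]
opening: 0.0001
grip_force: 0.0
t: 1.85
tool_pos: [0.4827, -0.2307, 0.2903]
tool_rot: [3.111, 0.434, 0.001]
contact_force: [0.2, 1.1, -0.1]
opening: -0.0001
grip_force: 0.0
```

```bash
python3 -m handwheel '[[[4.5,-3,0],[0,0,0.08]],[[9,-6,0],[0,0,0.18]],[[13.5,-9.2,0],[0,0,0.28]],[[17,-11.6,0],[0,0,0.36]],[[19.3,-13.1,0],[0,0,0.36]]]'
python3 - <<'E'
from h import *
for n in("scene","top"): cv2.imwrite(f"pics/{n}1.png",ctrl.get_image(n))
o=ctrl.get_obs();p=o["tool_pos"];print(p,R.from_rotvec(o["tool_rot"]).as_matrix().round(3),o["q"].round(2),proj("scene",p),proj("top",p))
a=cv2.imread("pics/scene1.png")[130:330,220:440];b=cv2.imread("pics/top1.png")[130:330,220:440]
cv2.imwrite("pics/c1.png",cv2.resize(np.hstack([a,b]),(792,360)))
E
```

```text
t: 2.48
tool_pos: [0.6325, -0.0521, 0.2899]
tool_rot: [-3.139, 0.13, 0.0]
contact_force: [0.2, -0.4, -0.3]
opening: -0.0002
grip_force: 0.0
[ 0.63262391 -0.05188171  0.28954662] [[ 0.997 -0.081 -0.   ]
 [-0.081 -0.997  0.001]
 [-0.    -0.001 -1.   ]] [-0.2   0.04  1.49  0.    1.61  1.45] (np.float64(332.7007605710326), np.float64(229.3694614423336)) (np.float64(336.1560976063651), np.float64(207.2660080709609))
```

View pics/c1.png

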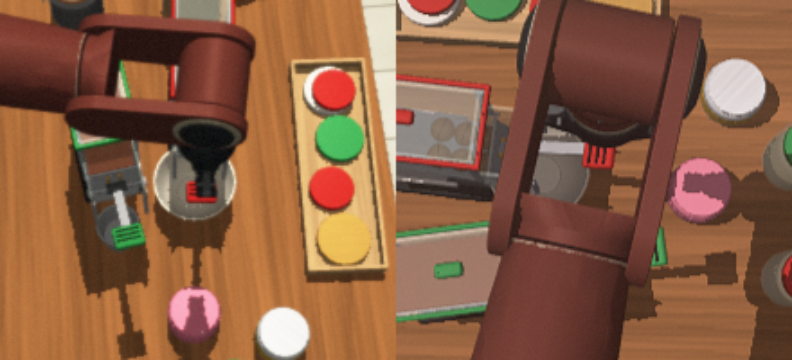

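The fingertips stand over the red pad (scene crop around (203,193)) and well clear of the green pad at (128,235). I'll lower to contact.

```bash
python3 -m handwheel '[[[0,0,1.5],[0,0,0]],[[0,0,3],[0,0,0]],[[0,0,4],[0,0,0]],[[0,0,5],[0,0,0]],[[0,0,5.5],[0,0,0]]]'
python3 -m handwheel '[[[0,0,0.4],[0,0,0]],[[0,0,0.8],[0,0,0]],[[0,0,1.2],[0,0,0]],[[0,0,1.6],[0,0,0]],[[0,0,2],[0,0,0]]]'
```

```text
t: 3.2
tool_pos: [0.6312, -0.0543, 0.234]
tool_rot: [-3.139, 0.133, 0.002]
contact_force: [0.2, 0.2, 0.4]
opening: 0.0002
grip_force: 0.0
t: 3.82
tool_pos: [0.6317, -0.0541, 0.2149]
tool_rot: [3.139, -0.132, 0.0]
contact_force: [0.2, 0.1, 2.1]
opening: -0.0001
grip_force: 0.5
```

```bash
python3 -m handwheel '[[[0,0.1,0.8],[0,0,0]],[[0,0.2,1.6],[0,0,0]],[[0,0.3,2.4],[0,0,0]],[[0,0.3,3.2],[0,0,0]],[[0,0.3,4],[0,0,0]]]'
python3 -m handwheel '[[[0,0,0.4],[0,0,0]],[[0,0,0.8],[0,0,0]],[[0,0,1.1],[0,0,0]],[[0,0,1.3],[0,0,0]]]'
```

```text
t: 4.45
tool_pos: [0.6313, -0.0572, 0.1745]
tool_rot: [3.139, -0.132, -0.0]
contact_force: [-0.0, -1.2, 1.0]
opening: 0.0002
grip_force: 0.9
t: 4.95
tool_pos: [0.6312, -0.0571, 0.1619]
tool_rot: [3.139, -0.132, -0.0]
contact_force: [-0.3, -1.6, 1.6]
opening: 0.0001
grip_force: 1.0
```

```bash
python3 -m handwheel '[[[0,0,0.1],[0,0,0]],[[0,0,0.2],[0,0,0]],[[0,0,0.2],[0,0,0]]]'
python3 -m handwheel '[[[0,0,0.1],[0,0,0]],[[0,0,0.2],[0,0,0]],[[0,0,0.2],[0,0,0]]]'
```

```text
t: 5.32
tool_pos: [0.6313, -0.057, 0.16]
tool_rot: [-3.139, 0.132, 0.0]
contact_force: [-2.1, -1.1, 1.4]
opening: 0.0001
grip_force: 1.0
t: 5.7
tool_pos: [0.6314, -0.0569, 0.1579]
tool_rot: [-3.139, 0.132, -0.0]
contact_force: [-1.0, -0.7, 1.9]
opening: 0.0001
grip_force: 1.0
```

```bash
python3 -m handwheel '[[[0,0,0.1],[0,0,0]],[[0,0,0.2],[0,0,0]],[[0,0,0.2],[0,0,0]]]'
python3 - <<'E'
from h import *
for n in("scene","top"): cv2.imwrite(f"pics/{n}2.png",ctrl.get_image(n))
a=cv2.imread("pics/scene2.png")[130:330,220:440];b=cv2.imread("pics/top2.png")[130:330,220:440]
cv2.imwrite("pics/c2.png",cv2.resize(np.hstack([a,b]),(792,360),interpolation=cv2.INTER_CUBIC))
F=[]
for i in range(4):
    print([(np.round(d["position"]),round(d["score"],2)) for d in ctrl.look_for("scene",f"walnut{i+1}")][:6]);F.append(ctrl.get_obs()["contact_force"])
print(np.mean(F,0))
E
```

```text
t: 6.08
tool_pos: [0.6314, -0.0568, 0.1559]
tool_rot: [-3.138, 0.132, -0.0]
contact_force: [-1.0, 0.4, 1.3]
opening: -0.0
grip_force: 1.0
[(array([348., 348.]), 0.37), (array([331., 150.]), 0.34)]
[(array([348., 348.]), 0.37), (array([331., 150.]), 0.34)]
[(array([348., 348.]), 0.37), (array([331., 150.]), 0.34)]
[(array([348., 348.]), 0.37), (array([331., 150.]), 0.34)]
[-0.37806652  0.53244517  1.88152004]
```

View pics/c2.png

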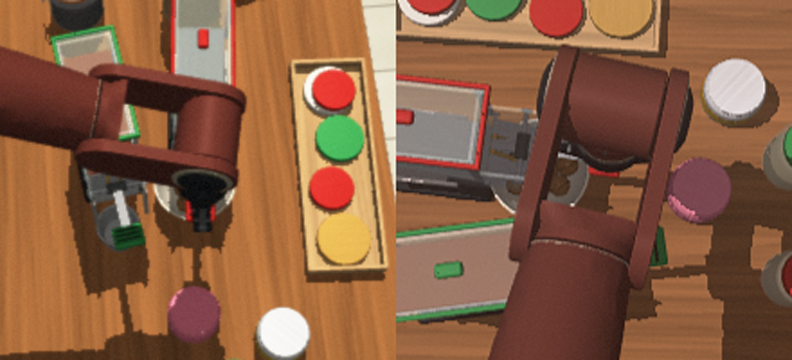

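The walnuts are already in the bowl (top crop around (540,185)) and the hopper looks empty. I'll press on to the hard stop.

```bash
python3 -m handwheel '[[[0,0,0.1],[0,0,0]],[[0,0,0.2],[0,0,0]],[[0,0,0.2],[0,0,0]]]'
python3 -m handwheel '[[[0,0,0.1],[0,0,0]],[[0,0,0.2],[0,0,0]],[[0,0,0.2],[0,0,0]]]'
```

```text
t: 6.75
tool_pos: [0.6315, -0.0569, 0.154]
tool_rot: [-3.139, 0.132, -0.0]
contact_force: [0.4, 1.5, 1.2]
opening: -0.0
grip_force: 1.0
t: 7.12
tool_pos: [0.6315, -0.0571, 0.152]
tool_rot: [3.139, -0.132, 0.0]
contact_force: [0.4, 1.0, 2.3]
opening: -0.0
grip_force: 1.0
```

```bash
python3 -m handwheel '[[[0,0,0.1],[0,0,0]],[[0,0,0.2],[0,0,0]],[[0,0,0.2],[0,0,0]]]'
python3 - <<'E'
from h import *
a=ctrl.get_image("scene")[160:280,280:380];F=[]
for i in range(5): b=ctrl.get_image("top")[160:260,240:380];F.append(ctrl.get_obs()["contact_force"])
print(np.mean(F,0))
a=cv2.resize(a,None,fx=4,fy=4,interpolation=cv2.INTER_CUBIC);b=cv2.resize(b,None,fx=2.8,fy=2.8,interpolation=cv2.INTER_CUBIC)
o=np.zeros((480,400+b.shape[1],3),np.uint8);o[:,:400]=a;o[:b.shape[0],400:]=b;cv2.imwrite("pics/c3.png",o)
E
```

```text
t: 7.5
tool_pos: [0.6314, -0.0571, 0.1499]
tool_rot: [3.139, -0.132, 0.0]
contact_force: [0.7, 1.3, 2.4]
opening: 0.0001
grip_force: 1.0
[0.53114373 0.84269096 2.08623818]
```

View pics/c3.png

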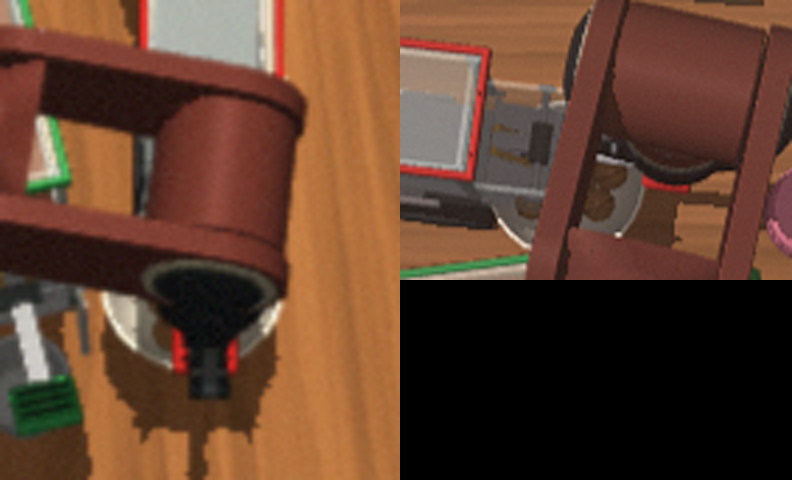

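The tips overhang the pad's front edge by about 1 cm (scene crop: tip bottom at row 398, pad front edge at row 372). I'll slide back toward the pivot, rising slightly so the load stays light.

```bash
python3 -m handwheel '[[[0,-0.25,-0.05],[0,0,0]],[[0,-0.5,-0.1],[0,0,0]],[[0,-0.75,-0.2],[0,0,0]],[[0,-1,-0.3],[0,0,0]],[[0,-1,-0.3],[0,0,0]]]'
python3 -m handwheel '[[[0,0,0.05],[0,0,0]],[[0,0,0.1],[0,0,0]],[[0,0,0.15],[0,0,0]],[[0,0,0.2],[0,0,0]]]'
```

```text
t: 8.43
tool_pos: [0.6322, -0.0468, 0.1532]
tool_rot: [-3.139, 0.132, -0.0]
contact_force: [0.3, -1.3, 2.0]
opening: -0.0002
grip_force: 1.2
t: 8.93
tool_pos: [0.6322, -0.0467, 0.151]
tool_rot: [-3.138, 0.132, -0.0]
contact_force: [-0.2, 1.4, 2.1]
opening: 0.0001
grip_force: 1.1
```

```bash
python3 -m handwheel '[[[0,0,0.05],[0,0,0]],[[0,0,0.1],[0,0,0]],[[0,0,0.15],[0,0,0]],[[0,0,0.2],[0,0,0]]]'
python3 -m handwheel '[[[0,0,0.05],[0,0,0]],[[0,0,0.1],[0,0,0]],[[0,0,0.15],[0,0,0]],[[0,0,0.2],[0,0,0]]]'
```

```text
t: 9.43
tool_pos: [0.6322, -0.047, 0.149]
tool_rot: [-3.139, 0.132, -0.0]
contact_force: [1.0, 0.9, 2.9]
opening: 0.0
grip_force: 1.1
t: 9.93
tool_pos: [0.6322, -0.0471, 0.147]
tool_rot: [3.139, -0.132, 0.0]
contact_force: [0.3, 0.7, 1.9]
opening: -0.0002
grip_force: 1.1
```

```bash
python3 - <<'E'
from h import *
i=ctrl.get_image("scene");a=i[160:280,280:380];F=[]
cv2.imwrite("pics/s4.png",i)
for k in range(4): b=ctrl.get_image("top")[160:260,240:380];F.append(ctrl.get_obs()["contact_force"])
print(np.mean(F,0))
p=ctrl.get_obs()["tool_pos"]
for n,f in(("tip",p),("tipfront",p+[0,-.014,0]),("tiprear",p+[0,.014,0])):print(n,np.round(proj("scene",f),1),"crop",(np.array(proj("scene",f))-[280,160])*4)
a=cv2.resize(a,None,fx=4,fy=4,interpolation=cv2.INTER_CUBIC);b=cv2.resize(b,None,fx=2.8,fy=2.8,interpolation=cv2.INTER_CUBIC)
o=np.zeros((480,400+b.shape[1],3),np.uint8);o[:,:400]=a;o[:b.shape[0],400:]=b;cv2.imwrite("pics/c4.png",o)
E
```

```text
[0.43494526 0.85586793 2.70493162]
tip [330.7 245.6] crop [202.73938256 342.29301546]
tipfront [331.2 250.4] crop [204.7021033  361.66816204]
tiprear [330.2 240.8] crop [200.78863323 323.03604562]
```

View pics/c4.png

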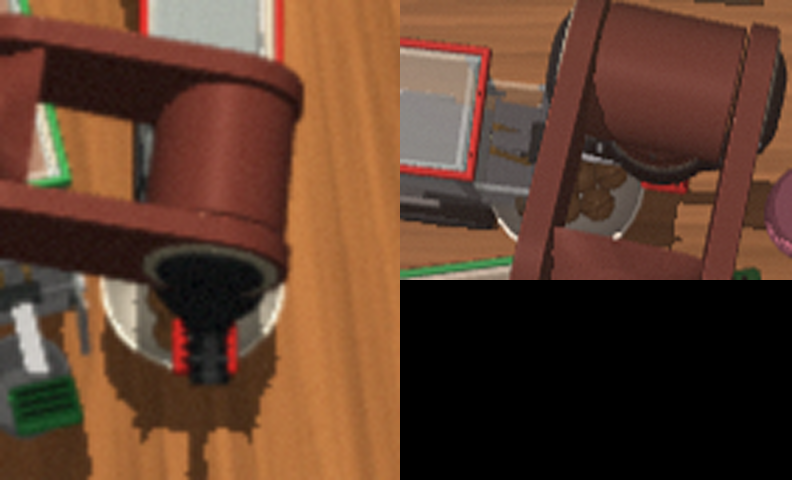

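```bash
python3 - <<'E'
from h import *
i=cv2.imread("pics/s4.png")[235:260,318:345].astype(int)
m=(i[...,2]>110)&(i[...,1]<60)&(i[...,0]<60);ys,xs=np.nonzero(m);print(xs.min()+318,xs.max()+318,ys.min()+235,ys.max()+235)
x,y,a=.6511,.1481,1.4795
x,y,a=.6525,.152,1.4795
for th in(0,.6,.65,.7,.75):
    # pad centre relative to pivot, rest (-.089,.045); press turns front down
    def W(du,dz,v):
        u,z=-.089+du*np.cos(.42)*1 ,.045-du*np.sin(.42)
        z+=dz*np.cos(.42);u+=dz*np.sin(.42)
        c,s=np.cos(th),np.sin(th);u2,z2=u*c-z*s,u*s+z*c
        u2-=.11;z2+=.185
        return (x+np.cos(a)*u2-np.sin(a)*v,y+np.sin(a)*u2+np.cos(a)*v,z2)
    print(th,"ctr z",W(0,0,0)[1:], "front L",np.round(proj("scene",W(-.019,0,.022)),1),"front R",np.round(proj("scene",W(-.019,0,-.022)),1),"front-bottom",np.round(proj("scene",W(-.019,-.01,0)),1),"rear",np.round(proj("scene",W(.019,0,0)),1))
E
```

```text
323 339 240 252
0 ctr z (np.float64(-0.04617124146419663), np.float64(0.22999999999999998)) front L [324.  240.4] front R [341.1 240.5] front-bottom [332.4 243.1] rear [332.3 229.9]
0.6 ctr z (np.float64(-0.05599394363602658), np.float64(0.17188692253877738)) front L [323.5 252.7] front R [339.9 252.8] front-bottom [331.6 253.2] rear [331.7 238.8]
0.65 ctr z (np.float64(-0.05521825289900542), np.float64(0.1669621808242)) front L [323.5 253. ] front R [339.8 253.1] front-bottom [331.6 253.4] rear [331.7 239.1]
0.7 ctr z (np.float64(-0.05419842212926859), np.float64(0.1620825242636475)) front L [323.5 253.2] front R [339.7 253.3] front-bottom [331.5 253.4] rear [331.6 239.3]
0.75 ctr z (np.float64(-0.05293700037262286), np.float64(0.1572601494572452)) front L [323.4 253.3] front R [339.6 253.4] front-bottom [331.4 253.3] rear [331.6 239.4]
```

```bash
python3 -m handwheel '[[[0,0,0.05],[0,0,0]],[[0,0,0.1],[0,0,0]],[[0,0,0.15],[0,0,0]],[[0,0,0.2],[0,0,0]]]'
python3 -m handwheel '[[[0,0,0.05],[0,0,0]],[[0,0,0.1],[0,0,0]],[[0,0,0.15],[0,0,0]],[[0,0,0.2],[0,0,0]]]'
python3 -m handwheel '[[[0,0,0.05],[0,0,0]],[[0,0,0.1],[0,0,0]],[[0,0,0.15],[0,0,0]],[[0,0,0.2],[0,0,0]]]'
```

```text
t: 10.68
tool_pos: [0.6322, -0.047, 0.145]
tool_rot: [-3.139, 0.132, -0.0]
contact_force: [-0.6, 0.6, 3.0]
opening: 0.0002
grip_force: 1.2
t: 11.18
tool_pos: [0.6322, -0.0471, 0.143]
tool_rot: [3.139, -0.132, -0.0]
contact_force: [-0.1, 1.0, 2.7]
opening: 0.0001
grip_force: 1.2
t: 11.68
tool_pos: [0.6322, -0.047, 0.1409]
tool_rot: [3.139, -0.132, -0.0]
contact_force: [0.4, 0.5, 3.5]
opening: -0.0002
grip_force: 1.2
```

```bash
python3 -m handwheel '[[[0,0,0.05],[0,0,0]],[[0,0,0.1],[0,0,0]],[[0,0,0.15],[0,0,0]],[[0,0,0.2],[0,0,0]]]'
python3 -m handwheel '[[[0,0,0.05],[0,0,0]],[[0,0,0.1],[0,0,0]],[[0,0,0.15],[0,0,0]],[[0,0,0.2],[0,0,0]]]'
python3 - <<'E'
from h import *
i=ctrl.get_image("scene");j=ctrl.get_image("top");cv2.imwrite("pics/s5.png",i);cv2.imwrite("pics/t5.png",j)
F=[ctrl.get_obs()["contact_force"]]
for k in range(4): ctrl.get_image("top");F.append(ctrl.get_obs()["contact_force"])
print(np.mean(F,0))
a=cv2.resize(i[205:285,290:370],None,fx=5,fy=5,interpolation=cv2.INTER_CUBIC);b=cv2.resize(j[180:260,250:350],None,fx=4,fy=4,interpolation=cv2.INTER_CUBIC)
o=np.zeros((400,800,3),np.uint8);o[:,:400]=a;o[:320,400:]=b;cv2.imwrite("pics/c5.png",o)
E
```

```text
t: 12.18
tool_pos: [0.6323, -0.047, 0.1394]
tool_rot: [-3.139, 0.132, -0.0]
contact_force: [-1.6, 0.7, 5.8]
opening: -0.0001
grip_force: 2.3
t: 12.68
tool_pos: [0.6324, -0.0469, 0.1389]
tool_rot: [-3.139, 0.132, -0.001]
contact_force: [-3.8, 1.9, 10.9]
opening: -0.0003
grip_force: 4.8
[-3.9730158   1.84614373 10.24922769]
```

View pics/c5.png

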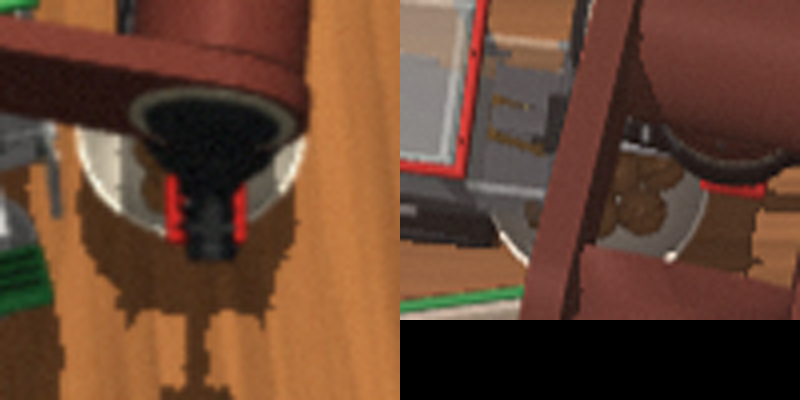

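The hard stop is reached at z ≈ 0.139, where the force rises to 10 N. The walnuts are in the bowl (top crop around (630,200)). I'll hold for a moment, then ease up at about 16 mm/s.

```bash
H='see rows'; python3 -m handwheel '[[[0,0,0],[0,0,0]],[[0,0,0],[0,0,0]],[[0,0,0],[0,0,0]],[[0,0,0],[0,0,0]],[[0,0,0],[0,0,0]]]'|head -2
python3 -m handwheel '[[[0,0,0],[0,0,0]],[[0,0,0],[0,0,0]],[[0,0,0],[0,0,0]],[[0,0,0],[0,0,0]],[[0,0,0],[0,0,0]]]'|grep -v rot
python3 -m handwheel '[[[0,0,-0.2],[0,0,0]],[[0,0,-0.4],[0,0,0]],[[0,0,-0.6],[0,0,0]],[[0,0,-0.8],[0,0,0]],[[0,0,-1],[0,0,0]]]'|grep -v rot
python3 -m handwheel '[[[0,0,-0.2],[0,0,0]],[[0,0,-0.4],[0,0,0]],[[0,0,-0.6],[0,0,0]],[[0,0,-0.8],[0,0,0]],[[0,0,-1],[0,0,0]]]'|grep -v rot
```

```text
t: 13.6
tool_pos: [0.6324, -0.047, 0.139]
t: 14.22
tool_pos: [0.6324, -0.0469, 0.139]
contact_force: [-4.2, 2.4, 10.3]
opening: -0.0004
grip_force: 4.5
t: 14.85
tool_pos: [0.632, -0.0476, 0.1469]
contact_force: [-0.8, -2.7, 2.3]
opening: 0.0001
grip_force: 1.2
t: 15.48
tool_pos: [0.6322, -0.047, 0.1572]
contact_force: [-0.5, -2.7, 1.9]
opening: -0.0001
grip_force: 1.1
```

```bash
python3 -m handwheel '[[[0,0.05,-0.2],[0,0,0]],[[0,0.1,-0.4],[0,0,0]],[[0,0.15,-0.6],[0,0,0]],[[0,0.2,-0.8],[0,0,0]],[[0,0.2,-1],[0,0,0]]]'|grep -v rot
python3 -m handwheel '[[[0,0,-0.2],[0,0,0]],[[0,0,-0.4],[0,0,0]],[[0,0,-0.6],[0,0,0]],[[0,0,-0.8],[0,0,0]],[[0,0,-1],[0,0,0]]]'|grep -v rot
python3 -m handwheel '[[[0,0,-0.2],[0,0,0]],[[0,0,-0.4],[0,0,0]],[[0,0,-0.6],[0,0,0]],[[0,0,-0.8],[0,0,0]],[[0,0,-1],[0,0,0]]]'|grep -v rot
python3 -m handwheel '[[[0,0,-0.2],[0,0,0]],[[0,0,-0.4],[0,0,0]],[[0,0,-0.6],[0,0,0]],[[0,0,-0.8],[0,0,0]],[[0,0,-1],[0,0,0]]]'|grep -v rot
```

```text
t: 16.1
tool_pos: [0.632, -0.0488, 0.1671]
contact_force: [0.1, 0.8, 1.9]
opening: -0.0002
grip_force: 0.9
t: 16.73
tool_pos: [0.6319, -0.049, 0.1771]
contact_force: [-0.2, 1.0, 1.1]
opening: 0.0
grip_force: 0.7
t: 17.35
tool_pos: [0.632, -0.0491, 0.1871]
contact_force: [-0.5, 0.6, 1.0]
opening: 0.0
grip_force: 0.7
t: 17.98
tool_pos: [0.632, -0.0491, 0.1971]
contact_force: [0.1, 0.9, 1.3]
opening: -0.0004
grip_force: 0.6
```

Grip force still shows contact, so I'll keep easing up slowly to the end of travel.

```bash
python3 -m handwheel '[[[0,0,-0.2],[0,0,0]],[[0,0,-0.4],[0,0,0]],[[0,0,-0.6],[0,0,0]],[[0,0,-0.8],[0,0,0]],[[0,0,-1],[0,0,0]]]'|grep -v rot
python3 -m handwheel '[[[0,0,-0.15],[0,0,0]],[[0,0,-0.3],[0,0,0]],[[0,0,-0.45],[0,0,0]],[[0,0,-0.6],[0,0,0]],[[0,0,-0.75],[0,0,0]]]'|grep -v rot
python3 -m handwheel '[[[0,0,-0.15],[0,0,0]],[[0,0,-0.3],[0,0,0]],[[0,0,-0.45],[0,0,0]],[[0,0,-0.6],[0,0,0]],[[0,0,-0.75],[0,0,0]]]'|grep -v rot
python3 -m handwheel '[[[0,0,-0.15],[0,0,0]],[[0,0,-0.3],[0,0,0]],[[0,0,-0.45],[0,0,0]],[[0,0,-0.6],[0,0,0]],[[0,0,-0.75],[0,0,0]]]'|grep -v rot
```

```text
t: 18.6
tool_pos: [0.632, -0.0491, 0.2071]
contact_force: [-0.1, 0.8, 1.1]
opening: -0.0004
grip_force: 0.5
t: 19.23
tool_pos: [0.632, -0.0492, 0.2145]
contact_force: [-0.0, -0.0, -0.3]
opening: 0.0001
grip_force: 0.0
t: 19.85
tool_pos: [0.632, -0.0491, 0.2221]
contact_force: [-0.1, -0.6, 0.0]
opening: -0.0
grip_force: 0.0
t: 20.48
tool_pos: [0.632, -0.049, 0.2296]
contact_force: [0.4, -0.1, 0.6]
opening: -0.0001
grip_force: 0.0
```

```bash
python3 -m handwheel '[[[0,0,-2],[0,0,0]],[[0,0,-4],[0,0,0]],[[0,2,-6],[0,0,0]],[[0,6,-8],[0,0,0]],[[0,10,-8],[0,0,0]]]'|grep pos
python3 -m handwheel '[[[0,4,0],[0,0,0]],[[-1,8,0],[0,0,0]],[[-2,12,0],[0,0,0]],[[-4,16,0],[0,0,0]],[[-6,20,0],[0,0,0]]]'|grep pos
python3 -m handwheel '[[[-3,4,0],[0,0,0]],[[-6,8,0],[0,0,0]],[[-9,11,0],[0,0,0]],[[-11,13,0],[0,0,0]],[[-11,13,0],[0,0,0]]]'
python3 - <<'E'
from h import *
i=ctrl.get_image("scene");j=ctrl.get_image("top")
a=cv2.resize(i[110:280,240:370],None,fx=3,fy=3,interpolation=cv2.INTER_CUBIC);b=cv2.resize(j[160:310,170:380],None,fx=1.9,fy=1.9,interpolation=cv2.INTER_CUBIC)
o=np.zeros((510,789,3),np.uint8);o[:,:390]=a;o[:b.shape[0],390:]=b;cv2.imwrite("pics/end.png",o)
E
```

```text
tool_pos: [0.6244, -0.1512, 0.3143]
tool_pos: [0.5458, -0.3456, 0.3112]
t: 22.35
tool_pos: [0.4244, -0.4655, 0.311]
tool_rot: [3.137, -0.138, 0.001]
contact_force: [-0.6, 0.1, 0.3]
opening: -0.0002
grip_force: 0.0
```

View pics/end.png

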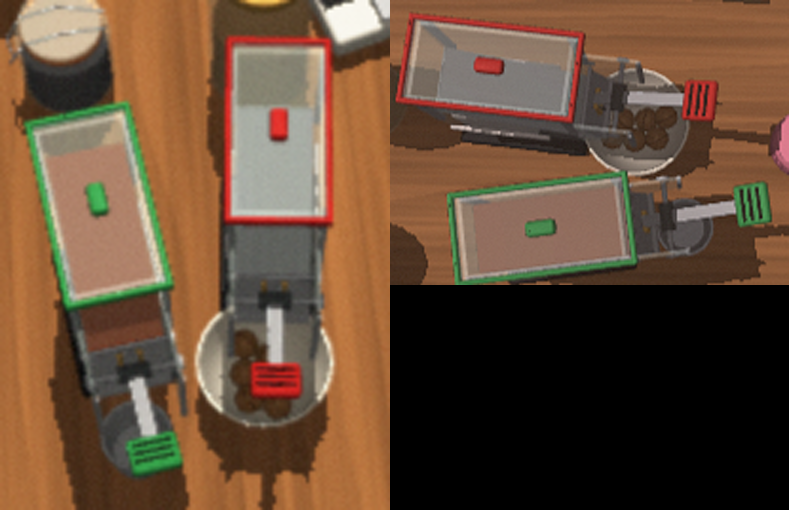

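The hopper is empty and the walnuts lie in the bowl (top crop around (645,130)). The red lever is back at rest, and the bowl, cup and green lever haven't moved. I'll hand it in.

```bash
python3 -c "
from station import ctrl
print(ctrl.finish_job())"
```

```text
the job is handed in; nothing more can be done
None
```

I pressed the red lever to its stop until the hopper was empty and the walnuts lay in the bowl, eased it back up over about 5 s, and handed the job in with the hand clear at about 22 s of the 42 s. In the last pictures, nothing around the dispensers had moved.

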